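# Snap a loaded slide carrier into a spring clamp

## Robot

A 7-joint arm with a two-finger parallel gripper is mounted at the origin on a cart in front of the work surface, level with it; the furniture and walls round the work are solid. World frame = base frame: x ahead of the robot, y to its left, z up, the work surface at z = 0. Lengths are in m, angles in rad, forces in N, time in s.
With the tool pointing down it reaches from about 0.425 to 1.025 m from the base axis. Payload 9.4 kg.
Tool frame: the origin (TCP) lies midway between the tips of the shut fingers; the grasp point (between the pads) lies 19 mm behind it; z points along the fingers, y is the line along which they close (so a half turn about z gives the same grasp; the last joint's range is limited). The gripper opens to 85 mm and grips with 20 to 120 N. Pads are 22 mm wide; open, the fingers measure 114 mm over their backs; the gripper's body (76 mm by 85 mm) begins 54 mm behind the grasp point. The pads swing forward as they close: fully open they stand 13 mm farther back than shut.
Start: joints at [-1.35, 0.599, -0.003, 1.599, 0.002, 0.943, -0.08], TCP at [0.213, 0.693, 0.231] pointing down, gripper open.
Joint ranges: [-2.57, 2.57], [-0.35, 1.97], [-1.29, 1.29], [0.11, 2.56], [-1.05, 4.19], [0.11, 1.86], [-2.63, 2.63]. Speed limits (rad/s): [2.22, 2.22, 3.01, 3.01, 3.14, 3.14, 3.14].

## Interface

Orientations are given as a unit quaternion [w, x, y, z].
In Python, from station import ctrl gives the robot as it stands.
- The arm moves only by the tool send_rows, never from a script. Its argument "steps" is a list of rows, each a list of 5 numbers: the shift along the tool's x, y, z in mm, then the turn about the tool's z in units of 5 degrees (1.0 is 5 degrees), then the finger opening in mm, from 0 to 85.4. In form: [[tx, ty, tz, twist, hand], ...]. A call has 1 to 8 rows; each row shifts and turns the commanded pose from where the row before left it, along the tool's axes as they then stand; what a row does not reach is not made up. A row lasts 1/8 s, in which the tool goes at most 62.5 mm and 10.7 degrees, less where a joint would pass 70% of its speed; a pose out of reach is approached as far as the arm can. A call with a gripper value outside its range is refused whole. The fingers move at their own pace and stop on an object; "squeeze" is the grip in N (left out, the last holds). Time passes only in rows, so rows that do not move let the fingers close. It gives the time, the measured TCP pose, the force, the opening and the grip force at its end, in the units of the state.
- ctrl.read_state(): the state, without advancing time (a new reading comes with each control period).
- ctrl.get_image(name): name is "side" or "top" or "wrist"; returns the picture (420x560x3 uint8, blue, green, red); there is no depth.
- ctrl.camera_model(name): a dict with "camera_matrix" (3x3 intrinsics, pixels), "dist" ([k1, k2, p1, p2, k3] as OpenCV has them; the pictures are not rectified), "view" (4x4, takes a point from world to camera coordinates). Camera axes: x right, y down, z forward; pixel columns grow to the right and rows downward; lengths in m; the calibration is good to about 2 mm. A picture is of the moment at which its call begins: read the wrist's pose just before it. camera_model takes no time and is no camera call; for the wrist camera it gives the pose at the moment of the call.
- ctrl.finish_job(): hands the job in; it is judged then, once.
The state is a dict: "clock": time; "joint_pos": joint angles; "qd": joint speeds; "joint_efforts": joint torques, N m; "eef_pos": TCP position; "ee_rot": TCP orientation; "ft_force": force on the tool from outside, world axes, zero at the start; "moment": the same for the moment, N m; "finger_gap": opening from 0.0 (shut) to 1.0 (fully open); "finger_force": force on a finger pad.
Only numpy, scipy, OpenCV 4.12 (cv2) and the standard library are available. Lean on these libraries where they do the work, as an engineer would, in place of code of your own. Each camera call takes 0.05 s, during which the arm holds its last target. There are 200 camera calls.

## Task

Mount the blue carrier that has the two stained slides on it in the spring clamp: slip one end under the lip of one yellow jaw, push that jaw back, lower the other end past the other jaw and let go, so that the springs centre the carrier. It must end lying flat and square on the grey bed with both ends under the jaw lips. Leave the empty blue carrier where it is.

Things in the scene. Friction and masses are not known exactly. Their poses are not given: they have to be found in the camera images.
- loaded_carrier: Blue plate 112 (x) x 60 (y) x 6 mm, 0.1 kg, flat on the table, with two white slides (pink and purple spots) fixed on top. Amid each long side stands a blue grip tab 44 mm long, 4 mm thick, outer face flush with the side (60 mm apart), top 24 mm above the underside: grip across them (along y). Origin: centre of underside; z up. Its ends are alike: either way round will do.
- empty_carrier: The same blue plate, same size, tabs and frame, but without slides: it shows two black empty beds instead. To be left alone.
- clamp: Spring clamp fixed to the table, dark base 230 (x) x 84 (y) x 12 mm. Origin: centre of its underside, on the table; z up; its two yellow jaws slide along x. Grey fixed bed in the middle 80 (x) x 50 (y) mm, top 30 mm above the table. Dark end blocks 98 to 112 mm from the centre, 41 mm tall. The carrier goes in tilted about 14 degrees: the jaw lips are 92 mm apart.
- clamp_bed (a point): Centre of the bed's top; axes as clamp. At +x and -x a yellow jaw, 60 mm wide: inner face 52 mm from here; foot step 1 mm below bed top, from 47 mm out; lip 4 mm thick, from 46 mm out, underside 14 mm above bed top. Each jaw slides outward up to 26 mm on a spring (1 N + 0.3 N/mm) and returns. Push one 15 to 24 mm to let the other end down; centred, both stand 4 mm out.

How it is judged:
At the end, for the whole second after the job is handed in: The carrier with the slides lies released and at rest in the clamp, ends under both lips: centre within 6 mm of the clamp's along the jaws, 12 mm across; underside within 4 mm of bed height; slides up, level within 4.5 degrees, square within 10 degrees (either way round) (x of loaded_carrier in the frame of clamp between -0.006 and 0.006 m and y of loaded_carrier in the frame of clamp between -0.012 and 0.012 m and z of loaded_carrier in the frame of clamp between 0.026 and 0.034 m and angle between loaded_carrier's own z axis and vertical below 0.08 rad and angle between the x axis of loaded_carrier and the x axis of clamp, either way round below 0.175 rad and linear speed of loaded_carrier below 0.02 m/s); the robot touches nothing.
It fails at once if the empty carrier is moved more than 20 mm (distance of empty_carrier from where it was at the start of the episode above 0.02 m).
It also fails if it takes over 38 s, if anything falls off the work surface, if the arm or the gripper's body presses on something with over 40 N, if the wrist force passes 120 N, or if a joint passes its speed limit or range.

## Working session

There is one attempt and no reset: what is moved stays moved. The work goes in short steps, Python scripts to look and compute and a tool call to move; the robot and the scene stay as the last step left them, time stands still between calls to the robot, and variables do not carry over. Pictures are saved under pics/ and viewed, at most 10 in all, crops included, and the job is handed in when it is done.

Besides the shell and the picture viewer there is one more tool, called after "Call:" as a command line: name --pt "numbers of a row" for each row, then --argument value for the rest. send_rows: Moves the arm, as the interface text tells. Its arguments: {"type":"object","properties":{"steps":{"type":"array","items":{"type":"array","items":{"type":"number"}}},"squeeze":{"type":"number"}},"required":["steps"]}

```bash
mkdir -p pics; ls; python3 - <<'E'
from station import ctrl
import cv2, numpy as np
s=ctrl.read_state()
for k,v in s.items(): print(k,np.round(v,3))
for n in("side","top","wrist"):
    cv2.imwrite(f"pics/{n}0.png",ctrl.get_image(n)); m=ctrl.camera_model(n)
    print(n,np.round(m["camera_matrix"],1).tolist(),np.round(m["dist"],3),np.round(m["view"],3).tolist())
a=cv2.imread("pics/top0.png");b=cv2.imread("pics/side0.png")
E
```

```text
pics
clock 0.0
joint_pos [-1.35   0.6   -0.003  1.6    0.002  0.943 -0.08 ]
qd [-0.    -0.002 -0.    -0.001 -0.001  0.001 -0.   ]
joint_efforts [-2.0000e-03 -7.7644e+01  1.5630e+00 -2.5800e+01  1.2000e-02  9.0000e-03
 -0.0000e+00]
eef_pos [0.213 0.693 0.23 ]
ee_rot [-0.     0.148  0.989 -0.001]
ft_force [-0.171  0.791  0.422]
moment [-0.003 -0.014  0.008]
finger_force 0.0
finger_gap 1.002
side [[426.5, 0.0, 274.3], [0.0, 426.5, 211.3], [0.0, 0.0, 1.0]] [-0.065  0.     0.     0.     0.   ] [[1.0, -0.018, -0.007, -0.542], [-0.016, -0.571, -0.821, 0.167], [0.011, 0.821, -0.571, 0.748], [0.0, 0.0, 0.0, 1.0]]
top [[482.0, 0.0, 280.9], [0.0, 482.0, 201.6], [0.0, 0.0, 1.0]] [-0.096  0.     0.     0.     0.   ] [[0.01, -1.0, 0.001, 0.152], [-0.985, -0.01, -0.172, 0.52], [0.172, 0.001, -0.985, 0.924], [0.0, 0.0, 0.0, 1.0]]
wrist [[323.6, 0.0, 280.5], [0.0, 323.6, 211.7], [0.0, 0.0, 1.0]] [0.013 0.    0.    0.    0.   ] [[0.293, 0.956, -0.001, -0.724], [0.903, -0.276, 0.329, -0.044], [0.315, -0.098, -0.944, 0.382], [0.0, 0.0, 0.0, 1.0]]
```

View pics/top0.png

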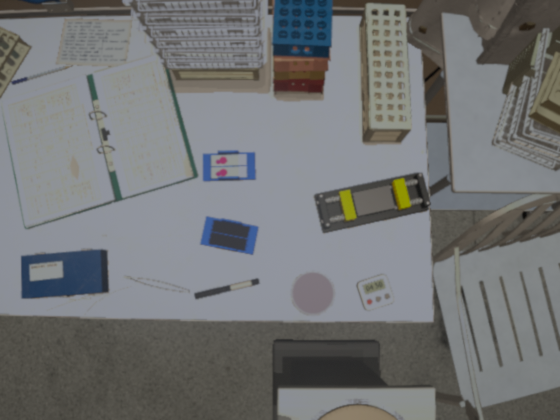

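View pics/side0.png

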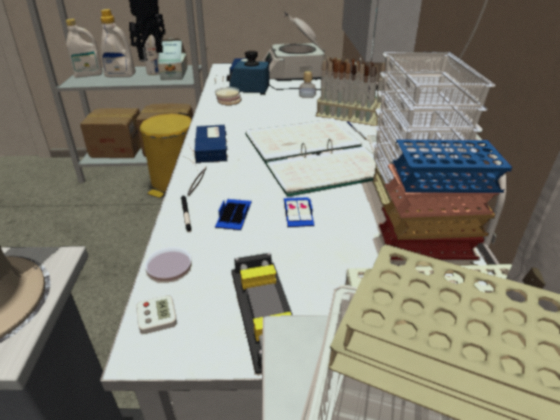

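The top view shows the loaded carrier at (229,166), the empty one at (229,235), and the clamp at (373,202) with yellow jaws at (347,206) and (402,194). In the side view they are at (298,211), (233,214) and about (263,300). The arm cannot tilt its tool, so I'll tilt the carrier in the grip by pressing one end on the left end block.

```bash
cat > h.py <<'E'
import cv2, numpy as np
from scipy.spatial.transform import Rotation as Rot
def ray(m,uv):
    p=cv2.undistortPoints(np.array(uv,float).reshape(-1,1,2),m["camera_matrix"],np.array(m["dist"],float))[:,0]
    V=np.array(m["view"]);R=V[:3,:3];c=-R.T@V[:3,3]
    return c,np.c_[p,np.ones(len(p))]@R
def plane(m,uv,z):
    c,d=ray(m,uv); return c+d*((z-c[2])/d[:,2])[:,None]
def tri(m1,u1,m2,u2):
    c1,d1=ray(m1,u1);c2,d2=ray(m2,u2);out=[]
    for a,b in zip(d1,d2):
        s=np.linalg.lstsq(np.c_[a,-b],c2-c1,rcond=None)[0]; out.append((c1+a*s[0]+c2+b*s[1])/2)
    return np.array(out)
def mask(im,col):
    h=cv2.cvtColor(im,cv2.COLOR_BGR2HSV)
    lo,hi={"blue":((110,150,60),(130,255,255)),"yellow":((24,150,90),(36,255,255))}[col]
    return cv2.morphologyEx(cv2.inRange(h,lo,hi),cv2.MORPH_CLOSE,np.ones((3,3)))
def blobs(im,col,amin=60):
    cs,_=cv2.findContours(mask(im,col),cv2.RETR_EXTERNAL,cv2.CHAIN_APPROX_NONE)
    return [c for c in cs if cv2.contourArea(c)>amin]
def state(ctrl):
    s=ctrl.read_state();R=Rot.from_quat(np.roll(s["ee_rot"],-1)).as_matrix();return s,np.array(s["eef_pos"]),R
E
python3 - <<'E'
from station import ctrl
from h import *
for n in("top","side"):
    im=cv2.imread(f"pics/{n}0.png");m=ctrl.camera_model(n)
    for col in("blue","yellow"):
        for c in blobs(im,col,50):
            (x,y),wh,a=cv2.minAreaRect(c)
            print(n,col,round(x,1),round(y,1),np.round(wh,1),round(a,1),plane(m,[[x,y]],.006 if col=="blue" else .045).round(3)[0],
              plane(m,cv2.boxPoints(((x,y),wh,a)),.003 if col=="blue" else .048).round(3)[:,:2].tolist())
E
```

```text
top blue 206.5 167.5 [23.  3.] 90.0 [0.597 0.316 0.006] [[0.624, 0.32], [0.624, 0.314], [0.573, 0.312], [0.573, 0.318]]
top blue 250.9 165.5 [23.2  4.8] 87.5 [0.603 0.221 0.006] [[0.629, 0.228], [0.629, 0.218], [0.578, 0.215], [0.578, 0.225]]
top yellow 347.4 204.9 [30.1 11.6] 76.8 [0.513 0.023 0.045] [[0.54, 0.041], [0.546, 0.019], [0.486, 0.006], [0.481, 0.028]]
top yellow 401.0 193.1 [30.3 13.1] 76.0 [ 0.539 -0.087  0.045] [[0.565, -0.066], [0.572, -0.093], [0.511, -0.106], [0.505, -0.079]]
side blue 300.0 223.0 [ 4. 24.] 90.0 [0.603 0.222 0.006] [[0.577, 0.234], [0.63, 0.233], [0.629, 0.218], [0.576, 0.219]]
side blue 232.7 213.7 [27.3 31.7] 13.2 [0.453 0.262 0.006] [[0.418, 0.22], [0.424, 0.345], [0.49, 0.315], [0.478, 0.196]]
side yellow 257.0 324.0 [12.  8.] 90.0 [ 0.514 -0.091  0.045] [[0.508, -0.081], [0.521, -0.082], [0.521, -0.105], [0.509, -0.105]]
side yellow 257.4 271.8 [10.9 34.6] 79.7 [0.513 0.027 0.045] [[0.482, 0.03], [0.542, 0.045], [0.545, 0.017], [0.486, 0.003]]
side yellow 165.0 124.5 [17. 48.] 90.0 [0.223 0.682 0.045] [[0.135, 0.747], [0.288, 0.739], [0.307, 0.61], [0.166, 0.617]]
```

Call:
send_rows --pt "-41 -24.5 0 0 85" --pt "-41 -24.5 0 0 85" --pt "-41 -24.5 0 0 85" --pt "-41 -24.5 0 0 85" --pt "-41 -24.5 0 0 85" --pt "-41 -24.5 0 0 85" --pt "-41 -24.5 0 0 85" --pt "-41 -24.5 0 0 85"

```text
clock: 1.15
eef_pos: [0.4697, 0.4082, 0.2312]
ee_rot: [-0.0, 0.148, 0.989, -0.0]
ft_force: [0.4, 0.7, -0.2]
finger_gap: 0.994
finger_force: 0.0
```

Call:
send_rows --pt "-41 -24.5 0 0 85" --pt "-41 -24.5 0 0 85" --pt "-41 -24.5 0 0 85" --pt "-41 -24.5 0 0 85" --pt "0 0 0 2 85" --pt "0 0 0 2 85" --pt "0 0 0 2 85" --pt "0 0 0 2 85"

```text
clock: 2.15
eef_pos: [0.5967, 0.2676, 0.2311]
ee_rot: [-0.0, 0.48, 0.877, -0.0]
ft_force: [0.1, -0.4, -0.0]
finger_gap: 0.995
finger_force: 0.0
```

Call:
send_rows --pt "0 0 0 2 85" --pt "0 0 0 2 85" --pt "0 0 0 1.9 85" --pt "0 0 0 0 85" --pt "0 0 0 0 85"

```text
clock: 2.78
eef_pos: [0.5967, 0.2678, 0.2312]
ee_rot: [0.0, 0.684, 0.729, -0.0]
ft_force: [0.1, -0.2, -0.2]
finger_gap: 0.993
finger_force: 0.0
```

```bash
python3 - <<'E'
from station import ctrl
from h import *
s,p,R=state(ctrl); m=ctrl.camera_model("wrist"); im=ctrl.get_image("wrist"); cv2.imwrite("pics/w1.png",im)
print(s["clock"],p.round(4),R.round(3).tolist(),np.round(s["joint_pos"],2))
for c in blobs(im,"blue",100):
    r=cv2.minAreaRect(c); print(np.round(r[0],1),np.round(r[1],1),r[2],plane(m,[r[0]],.006).round(4),plane(m,cv2.boxPoints(r),.006).round(4)[:,:2].tolist())
E
```

```text
2.775 [0.5967 0.2678 0.2312] [[-0.064, 0.998, -0.0], [0.998, 0.064, -0.0], [-0.0, -0.0, -1.0]] [-0.74  0.53  0.35  1.79 -0.23  0.86 -0.22]
[150.4 207.5] [53.5 23.8] 25.559965133666992 [[0.4437 0.2189 0.006 ]] [[0.409, 0.2176], [0.4235, 0.2451], [0.4786, 0.2201], [0.465, 0.1913]]
```

View pics/w1.png

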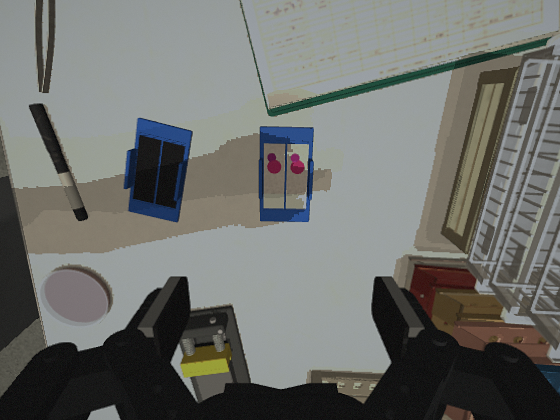

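The wrist view shows the loaded carrier at (286,173), corners about (261,127)–(309,221), and the empty one at (160,170). The arm's shadow lies across both. I'll loosen the mask and measure from both views.

```bash
sed -i 's/((110,150,60)/((105,140,25)/' h.py; python3 - <<'E'
from station import ctrl
from h import *
im=cv2.imread("pics/w1.png"); m=ctrl.camera_model("wrist")
k=mask(im,"blue"); k[:,:225]=0;k[:,340:]=0;k[260:]=0;k[:100]=0
pts=cv2.findNonZero(k); hull=cv2.convexHull(pts)[:,0]
r=cv2.minAreaRect(hull); print(r)
# end rims: rows of blue extremes
q=pts[:,0]
for lo,hi in((0,0),):
    rows=np.unique(q[:,1]); print(rows.min(),rows.max())
top=[];bot=[]
for x in range(266,306,2):
    y=q[q[:,0]==x,1]
    if len(y): top.append((x,y.min()-.5)); bot.append((x,y.max()+.5))
A=np.mean(top,0);B=np.mean(bot,0); print(A,B)
P=plane(m,[A,B],.006); print(P.round(4), P.mean(0).round(4), np.linalg.norm(P[0]-P[1]))
# from start top picture
it=cv2.imread("pics/top0.png"); mt=ctrl.camera_model("top")
kt=mask(it,"blue")[145:190,195:265]; qt=cv2.findNonZero(kt)[:,0]+[195,145]
L=[];Rr=[]
for y in range(158,176):
    x=qt[qt[:,1]==y,0]
    if len(x): L.append((x.min()-.5,y));Rr.append((x.max()+.5,y))
a=np.median(L,0);b=np.median(Rr,0);Q=plane(mt,[a,b],.006);print(a,b,Q.round(4),Q.mean(0).round(4))
# tabs: sides extents
for rr in range(135,216,8):
    x=q[q[:,1]==rr,0]; print(rr,x.min(),x.max(),plane(m,[[x.min()-.5,rr],[x.max()+.5,rr]],.006)[:,0].round(4),plane(m,[[x.min()-.5,rr],[x.max()+.5,rr]],.024)[:,0].round(4))
print("tri ends",tri(m,[A,B],mt,[a,b]).round(4))
E
```

```text
((285.3994445800781, 173.926513671875), (53.35623550415039, 94.06204986572266), 1.1691393852233887)
127 221
[285.   126.85] [285.  220.8]
[[0.5984 0.3229 0.006 ]
 [0.6059 0.2121 0.006 ]] [0.6021 0.2675 0.006 ] 0.11099264413183488
[203.5 166.5] [253.5 166.5] [[0.5996 0.322  0.006 ]
 [0.6005 0.2157 0.006 ]] [0.6001 0.2689 0.006 ]
135 260 312 [0.5706 0.6295] [0.5716 0.6277]
143 260 312 [0.571  0.6304] [0.572  0.6285]
151 260 311 [0.5714 0.6301] [0.5723 0.6282]
159 260 311 [0.5717 0.631 ] [0.5727 0.629 ]
167 259 312 [0.571 0.633] [0.572 0.631]
175 259 312 [0.5714 0.6339] [0.5723 0.6318]
183 259 311 [0.5718 0.6337] [0.5727 0.6316]
191 259 311 [0.5722 0.6346] [0.5731 0.6325]
199 260 310 [0.5738 0.6343] [0.5746 0.6322]
207 260 308 [0.5742 0.6329] [0.575  0.6308]
215 260 308 [0.5746 0.6338] [0.5754 0.6317]
tri ends [[0.5989 0.3224 0.0067]
 [0.6031 0.2143 0.0075]]
```

Call:
send_rows --pt "0 4.8 40 0 85" --pt "0 0 50 0 85" --pt "0 0 50 0 85" --pt "0 0 45 0 85" --pt "0 0 25 0 85" --pt "0 0 12 0 85" --pt "0 0 5 0 85" --pt "0 0 0 0 85"

```text
clock: 3.82
eef_pos: [0.6021, 0.2681, 0.005]
ee_rot: [0.0, 0.685, 0.728, 0.0]
ft_force: [-1.2, 0.5, 0.0]
finger_gap: 0.999
finger_force: 0.0
```

Call:
send_rows --pt "0 0 0 0 50" --pt "0 0 0 0 50" --pt "0 0 0 0 50" --pt "0 0 0 0 50" --pt "0 0 0 0 50" --squeeze 35

```text
clock: 4.45
eef_pos: [0.6021, 0.2683, 0.0054]
ee_rot: [0.0, 0.686, 0.728, 0.001]
ft_force: [-2.2, 1.1, 5.9]
finger_gap: 0.694
finger_force: 37.5
```

```bash
python3 - <<'E'
from station import ctrl
from h import *
s,p,R=state(ctrl); im=ctrl.get_image("wrist"); cv2.imwrite("pics/w2.png",im)
print(s["clock"],p.round(4),R.round(3).tolist(),s["finger_gap"],s["finger_force"],s["ft_force"])
E
```

```text
4.45 [0.6021 0.2683 0.0054] [[-0.06, 0.998, 0.001], [0.998, 0.06, 0.001], [0.001, 0.001, -1.0]] 0.6941049656451134 37.47660577297211 [-2.17841356  1.06295575  5.90597818]
```

View pics/w2.png

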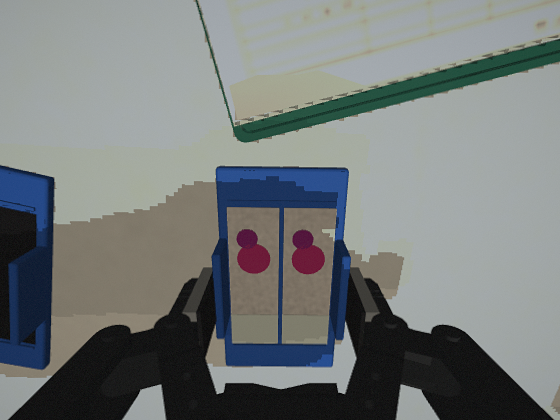

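The grip is closed on the tabs, with the carrier square between the fingers at (283,265). Next I lift, then measure the carrier's position in the hand and the clamp.

Call:
send_rows --pt "0 0 -10 0 50" --pt "0 0 -30 0 50" --pt "0 0 -40 0 50" --pt "0 0 -40 0 50" --pt "0 0 0 0 50" --pt "0 0 0 0 50"

```text
clock: 5.25
eef_pos: [0.6012, 0.268, 0.1243]
ee_rot: [-0.0, 0.685, 0.728, -0.0]
ft_force: [-1.0, 0.9, -1.2]
finger_gap: 0.693
finger_force: 38.3
```

```bash
python3 - <<'E'
from station import ctrl
from h import *
s,p,R=state(ctrl); m=ctrl.camera_model("wrist"); im=ctrl.get_image("wrist"); cv2.imwrite("pics/w3.png",im)
print(s["clock"],p.round(4),R.round(3).tolist(),s["finger_gap"],s["finger_force"],np.round(s["ft_force"],1))
# carrier in hand: end rims in wrist picture
k=mask(im,"blue"); q=cv2.findNonZero(k)[:,0]
far=[];near=[]
for x in range(240,330,3):
    y=q[(q[:,0]==x)&(q[:,1]<400),1]; far.append((x,y.min()-.5)); near.append((x,y.max()+.5))
a=np.median(far,0);b=np.median(near,0)
c=.006-.0054+p[2]
P=plane(m,[a,b],c); print(a,b,((P-p)@R).round(4),"len",np.linalg.norm(P[0]-P[1]))
# clamp from start pictures
mt=ctrl.camera_model("top");ms=ctrl.camera_model("side")
T=cv2.imread("pics/top0.png");S=cv2.imread("pics/side0.png")
bt=sorted([c for c in blobs(T,"yellow",100)],key=lambda c:c[:,0,0].mean())
bs=sorted([c for c in blobs(S,"yellow",40) if c[:,0,1].mean()>250],key=lambda c:c[:,0,1].mean())
for c in bt: print("top",np.round(cv2.minAreaRect(c)[0],1), cv2.approxPolyDP(c,3,True)[:,0].tolist())
for c in bs: print("side",cv2.approxPolyDP(c,3,True)[:,0].tolist())
cv2.imwrite("pics/c.png",np.hstack([cv2.resize(T[165:240,305:440],None,fx=3,fy=3,interpolation=2),cv2.resize(S[245:365,220:305],(159*2,225*2),interpolation=2)[:225*2][::2]]))
E
```

```text
5.25 [0.6012 0.268  0.1243] [[-0.06, 0.998, -0.0], [0.998, 0.06, 0.0], [0.0, -0.0, -1.0]] 0.692720123407885 38.32042336463928 [-1.   0.9 -1.2]
[283.5 167.5] [283.5 365.5] [[ 0.0553  0.0013 -0.0006]
 [-0.0565  0.0017 -0.0006]] len 0.11179530210049111
top [347.4 204.9] [[339, 193], [348, 220], [355, 217], [349, 190]]
top [401.  193.1] [[403, 178], [392, 182], [399, 209], [410, 206]]
side [[275, 272], [272, 265], [240, 271], [242, 279]]
side [[261, 318], [253, 319], [256, 330], [261, 329]]
```

View pics/w3.png

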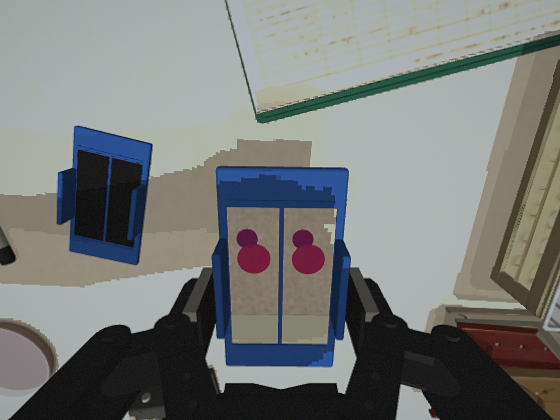

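The carrier sits centred in the hand to within 1 mm, and its underside is 5.4 mm below the TCP. The empty carrier at (105,195) hasn't moved. Now I check the clamp's height and yaw.

```bash
python3 - <<'E'
from station import ctrl
from h import *
mt=ctrl.camera_model("top");ms=ctrl.camera_model("side")
T=cv2.imread("pics/top0.png");S=cv2.imread("pics/side0.png")
# left jaw top face: corners matched (far-left, near-left ...) and block/base corners
tl=[[349,190],[339,193],[348,220],[355,217]]
print(tri(mt,[[347.4,204.9]],ms,[[257.4,271.8]]).round(4))
for z in(.048,): print(plane(mt,tl,z).round(3).tolist())
# dark base outline in top
g=cv2.cvtColor(T,cv2.COLOR_BGR2HSV)[165:240,305:440]
k=((g[...,2]<110)|((g[...,0]>22)&(g[...,0]<38)&(g[...,1]>150))).astype(np.uint8)
k=cv2.morphologyEx(k,cv2.MORPH_OPEN,np.ones((3,3)))
c=max(cv2.findContours(k,0,1)[0],key=cv2.contourArea); r=cv2.minAreaRect(c); b=cv2.boxPoints(r)+[305,165]
print(r,b.round(1).tolist(),plane(mt,b,.012).round(4)[:,:2].tolist(), plane(mt,b,.012).mean(0))
E
```

```text
[[0.5132 0.0234 0.0479]]
[[0.543, 0.02, 0.048], [0.537, 0.04, 0.048], [0.482, 0.023, 0.048], [0.488, 0.008, 0.048]]
((74.06193542480469, 35.57777404785156), (40.04831314086914, 125.80685424804688), 78.02386474609375) [[313.4, 194.0], [436.4, 167.9], [444.8, 207.1], [321.7, 233.2]] [[0.5412, 0.0892], [0.6006, -0.1735], [0.5162, -0.1873], [0.4593, 0.0722]] [ 0.52930911 -0.04983151  0.012     ]
```

View pics/c.png

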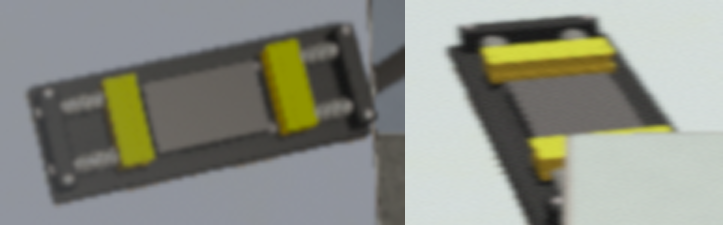

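The crop shows the clamp clearly: left jaw at crop (130,120), bed corners near (147,88), (255,62), (272,128), (160,152), and the left base edge from (28,92) to (55,202).

```bash
python3 - <<'E'
from station import ctrl
from h import *
mt=ctrl.camera_model("top")
f=lambda pts:np.array(pts,float)/3+[305,165]
bed=plane(mt,f([[147,88],[255,62],[272,128],[160,152]]),.030);print(bed.round(4).tolist(),bed.mean(0).round(4))
e=plane(mt,f([[28,92],[55,202]]),.012);print("left edge",e.round(4).tolist(),e.mean(0).round(4))
jl=plane(mt,f([[104,82],[135,74],[155,158],[125,167]]),.048);print("jawL",jl.round(4).tolist(),jl.mean(0).round(4))
jr=plane(mt,f([[272,44],[298,40],[317,125],[288,133]]),.048);print("jawR",jr.round(4).tolist(),jr.mean(0).round(4))
c=(jl+jr).mean(0)/2;d=jl.mean(0)-jr.mean(0);print("mid",c.round(4),np.linalg.norm(d),np.degrees(np.arctan2(-d[0],d[1])))
u=d[:2]/np.linalg.norm(d[:2]);print(u,"edge s:",(e.mean(0)-c)[:2]@u*1000,"perp",(e.mean(0)-c)[:2]@[u[1],-u[0]]*1000, "bed",(bed.mean(0)-c)[:2]@u*1000,"beds",((bed-c)[:,:2]@u*1000).round(1))
E
```

```text
[[0.538, 0.007, 0.03], [0.557, -0.068, 0.03], [0.5111, -0.0784, 0.03], [0.4939, -0.0012, 0.03]] [ 0.525  -0.0352  0.03  ]
left edge [[0.5378, 0.0873, 0.012], [0.4612, 0.0688, 0.012]] [0.4995 0.078  0.012 ]
jawL [[0.5383, 0.0387, 0.048], [0.544, 0.0177, 0.048], [0.4872, 0.0052, 0.048], [0.4809, 0.0253, 0.048]] [0.5126 0.0217 0.048 ]
jawR [[0.5658, -0.0759, 0.048], [0.5688, -0.0938, 0.048], [0.5105, -0.1047, 0.048], [0.5049, -0.0848, 0.048]] [ 0.5375 -0.0898  0.048 ]
mid [ 0.5251 -0.034   0.048 ] 0.11426010471428327 12.562563186369353
[-0.21750554  0.97605909] edge s: 114.97609889069506 perp -0.6042553410725755 bed -1.0651837457634592 beds [ 37.2 -40.1 -40.3  38.9]
```

Call:
send_rows --pt "0 0 0 -1.82 50" --pt "-31 -35.3 0 0 50" --pt "-31 -35.3 0 0 50" --pt "-31 -35.3 0 0 50" --pt "-30.2 -35.2 0 0 50" --pt "0 0 40 0 50" --pt "0 0 33 0 50" --pt "0 0 0 0 50" --squeeze 30

```text
clock: 6.3
eef_pos: [0.4889, 0.1164, 0.0489]
ee_rot: [-0.002, 0.626, 0.78, -0.002]
ft_force: [0.6, -0.6, -0.3]
finger_gap: 0.693
finger_force: 38.3
```

Call:
send_rows --pt "0 0 3 0 50" --pt "0 0 3 0 50" --pt "0 0 3 0 50" --pt "0 0 3 0 50"

```text
clock: 6.8
eef_pos: [0.4908, 0.1185, 0.0404]
ee_rot: [-0.0, 0.625, 0.781, 0.001]
ft_force: [-2.3, 6.1, 10.3]
finger_gap: 0.687
finger_force: 40.0
```

Call:
send_rows --pt "0 0 2 0 50" --pt "0 0 2 0 50" --pt "0 0 0 0 50" --pt "0 0 0 0 50"

```text
clock: 7.3
eef_pos: [0.4907, 0.1191, 0.0364]
ee_rot: [-0.0, 0.625, 0.781, 0.001]
ft_force: [-2.9, 6.0, 6.9]
finger_gap: 0.693
finger_force: 40.8
```

```bash
python3 - <<'E'
from station import ctrl
from h import *
s,p,R=state(ctrl); print(s["clock"],p.round(4),R[:,0].round(4),s["finger_gap"],np.round(s["ft_force"],1),np.round(s["moment"],2))
a=ctrl.get_image("wrist");b=ctrl.get_image("side"); cv2.imwrite("pics/w4.png",a)
cv2.imwrite("pics/v4.png",np.hstack([cv2.resize(a,(400,300)),cv2.resize(b[120:360,140:380],(400,400))[:300]]))
E
```

```text
7.3 [0.4907 0.1191 0.0364] [-0.2192  0.9757  0.0019] 0.6927009904164254 [-2.9  6.   6.9] [ 0.93  0.46 -0.05]
```

View pics/v4.png

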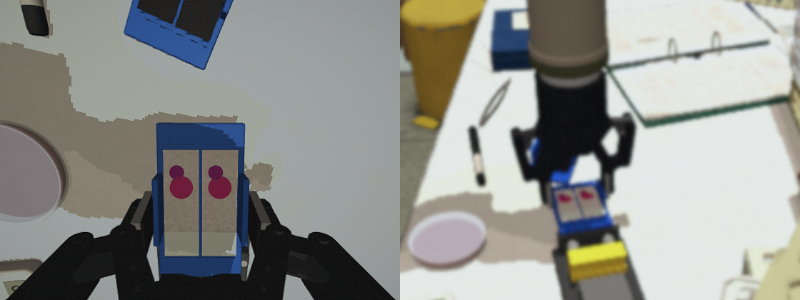

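The carrier's near end rests on the left block and the plate has visibly tilted in the grip; the empty carrier is clear. I lift and measure the tilt from the four top-face corners.

Call:
send_rows --pt "0 0 -20 0 50" --pt "0 0 -40 0 50" --pt "0 0 0 0 50" --pt "0 0 0 0 50"

```text
clock: 7.9
eef_pos: [0.4907, 0.1174, 0.0956]
ee_rot: [0.0, 0.625, 0.78, 0.0]
ft_force: [-0.5, 0.3, -1.2]
finger_gap: 0.693
finger_force: 39.8
```

```bash
cat > tilt.py <<'E'
from h import *
def corners(im):
    k=mask(im,"blue"); n,l,st,_=cv2.connectedComponentsWithStats(k)
    q=cv2.findNonZero(k)[:,0].astype(float); q=q[(q[:,0]>195)&(q[:,0]<370)&(q[:,1]>150)]
    f=np.percentile(q[:,1],.3); nn=q[:,1].max()
    F=q[q[:,1]<f+14];N=q[q[:,1]>nn-10]
    g=lambda Q,a,b:Q[np.argmax(Q@[a,b])]
    return np.array([g(F,-1,-1),g(F,1,-1),g(N,1,1),g(N,-1,1)])+[[-.5,-.5],[.5,-.5],[.5,.5],[-.5,.5]]
def tilt(im,m,p,R):
    c=corners(im); O=np.array([[56,-30,0],[56,30,0],[-56,30,0],[-56,-30,0]],float)/1000
    ok,rv,tv=cv2.solvePnP(O,c,m["camera_matrix"],np.array(m["dist"],float))
    V=np.array(m["view"]);Rw=V[:3,:3].T@cv2.Rodrigues(rv)[0];t=V[:3,:3].T@(tv[:,0]-V[:3,3])
    return c,R.T@Rw,R.T@(t-p),Rw,t
E
python3 - <<'E'
from station import ctrl
from tilt import *
s,p,R=state(ctrl); m=ctrl.camera_model("wrist"); im=ctrl.get_image("wrist"); cv2.imwrite("pics/w5.png",im)
print(s["clock"],p.round(4),s["finger_gap"],np.round(s["ft_force"],1))
for f in("pics/w3.png","pics/w5.png"):
    c,Q,t,_,_=tilt(cv2.imread(f),m,p,R); print(f,c.tolist(),"x axis in tool",Q[:,0].round(3),"tilt deg",np.degrees(np.arcsin(Q[2,0])).round(1),"centre top in tool mm",(t*1000).round(1))
E
```

```text
7.9 [0.4907 0.1174 0.0956] 0.6927633159881649 [-0.5  0.3 -1.2]
pics/w3.png [[217.5, 166.5], [346.5, 168.5], [332.5, 364.5], [225.5, 363.5]] x axis in tool [0.999 0.014 0.032] tilt deg 1.8 centre top in tool mm [-1.9 -0.1  3.5]
pics/w5.png [[218.5, 172.5], [342.5, 172.5], [336.5, 384.5], [223.5, 384.5]] x axis in tool [0.982 0.002 0.19 ] tilt deg 11.0 centre top in tool mm [-4.4 -0.2  0. ]
```

Call:
send_rows --pt "0 0 30 0 50" --pt "0 0 24 0 50" --pt "0 0 4 0 50" --pt "0 0 4 0 50" --pt "0 0 4 0 50" --pt "0 0 0 0 50"

```text
clock: 8.7
eef_pos: [0.4894, 0.1181, 0.0293]
ee_rot: [-0.001, 0.625, 0.78, -0.0]
ft_force: [-3.4, 4.2, 6.1]
finger_gap: 0.691
finger_force: 42.2
```

Call:
send_rows --pt "0 0 -30 0 50" --pt "0 0 -40 0 50" --pt "0 0 0 0 50" --pt "0 0 0 0 50"

```text
clock: 9.2
eef_pos: [0.4903, 0.1171, 0.099]
ee_rot: [-0.0, 0.626, 0.78, -0.0]
ft_force: [0.1, -0.5, -0.9]
finger_gap: 0.693
finger_force: 41.5
```

```bash
python3 - <<'E'
from station import ctrl
from tilt import *
s,p,R=state(ctrl); m=ctrl.camera_model("wrist"); im=ctrl.get_image("wrist"); cv2.imwrite("pics/w6.png",im)
print(s["clock"],p.round(4),R[:,0].round(4),s["finger_gap"],np.round(s["ft_force"],1))
c,Q,t,Rw,tw=tilt(im,m,p,R); print(c.tolist(),"tilt deg",np.degrees(np.arcsin(Q[2,0])).round(1),(t*1000).round(1))
C=np.array([.5253,-.034]);u=np.array([-.2175,.976]);w=np.array([.976,.2175])
for x in(56,-56):
  P=tw+Rw@[x/1000,0,-.006]; print(x,"s",((P[:2]-C)@u*1000).round(1),"w",((P[:2]-C)@w*1000).round(1),"z",P[2]*1000)
print("tcp s,w",(p[:2]-C)@u*1000,(p[:2]-C)@w*1000)
E
```

```text
9.2 [0.4903 0.1171 0.099 ] [-0.2173  0.9761  0.    ] 0.6926057735593317 [ 0.1 -0.5 -0.9]
[[222.5, 178.5], [338.5, 178.5], [339.5, 392.5], [220.5, 392.5]] tilt deg 18.8 [-7.6 -0.2  3.3]
56 s 202.4 w -1.3 z 83.41955584510647
-56 s 96.4 w -1.5 z 119.5048364834902
tcp s,w 155.109767197704 -1.2591455487565437
```

Call:
send_rows --pt "-40 1.4 0 0 50" --pt "-40 0 0 0 50" --pt "-40 0 0 0 50" --pt "-42 0 0 0 50" --pt "0 0 20 0 50" --pt "0 0 17 0 50" --pt "0 0 0 0 50" --pt "0 0 0 0 50"

```text
clock: 10.25
eef_pos: [0.5269, -0.0408, 0.062]
ee_rot: [-0.0, 0.626, 0.78, -0.0]
ft_force: [0.1, 0.1, -0.9]
finger_gap: 0.692
finger_force: 41.5
```

```bash
python3 - <<'E'
from station import ctrl
from tilt import *
s,p,R=state(ctrl); m=ctrl.camera_model("wrist"); im=ctrl.get_image("wrist"); cv2.imwrite("pics/w7.png",im)
si=ctrl.get_image("side")
print(s["clock"],p.round(4),np.round(s["ft_force"],1))
cv2.imwrite("pics/v7.png",np.hstack([im[120:400,130:430],cv2.resize(si[200:340,200:320],(480,560))[:280*2:2]]))
C=np.array([.5253,-.034]);u=np.array([-.2175,.976]);w=np.array([.976,.2175])
print("tcp s,w",(p[:2]-C)@u*1000,(p[:2]-C)@w*1000)
E
```

```text
10.25 [ 0.5269 -0.0408  0.062 ] [ 0.1  0.1 -0.9]
tcp s,w -6.973948024641607 0.0875032409410327
```

View pics/v7.png

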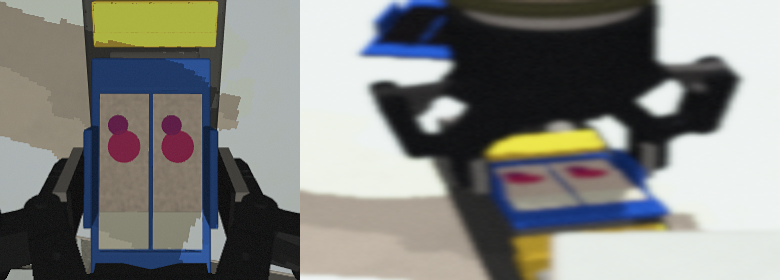

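The carrier is tilted and square to the jaw, with its low end (row ~180 of the wrist picture) just inside the left lip (row ~167). I feel for the bed by lowering gently.

Call:
send_rows --pt "0 0 4 0 50" --pt "0 0 3 0 50" --pt "0 0 0 0 50"

```text
clock: 10.72
eef_pos: [0.5271, -0.0407, 0.0551]
ee_rot: [-0.0, 0.626, 0.78, -0.0]
ft_force: [0.2, 0.1, -0.9]
finger_gap: 0.693
finger_force: 41.5
```

Call:
send_rows --pt "0 0 2 0 50" --pt "0 0 0 0 50"

```text
clock: 10.98
eef_pos: [0.5271, -0.0407, 0.0532]
ee_rot: [-0.0, 0.626, 0.78, -0.0]
ft_force: [-0.3, 1.4, -1.5]
finger_gap: 0.693
finger_force: 41.5
```

Call:
send_rows --pt "0 0 2 0 50" --pt "0 0 0 0 50"

```text
clock: 11.22
eef_pos: [0.5273, -0.0408, 0.0513]
ee_rot: [0.0, 0.626, 0.78, 0.0]
ft_force: [0.4, 0.4, 0.6]
finger_gap: 0.694
finger_force: 41.7
```

Call:
send_rows --pt "0 0 2 0 50" --pt "0 0 0 0 50"

```text
clock: 11.48
eef_pos: [0.5276, -0.0415, 0.0498]
ee_rot: [0.001, 0.626, 0.78, 0.0]
ft_force: [-0.5, -2.9, 7.7]
finger_gap: 0.689
finger_force: 42.5
```

Call:
send_rows --pt "0 0 -3.5 0 50" --pt "5 0 0 0 50" --pt "5 0 0 0 50" --pt "5 0 0 0 50" --pt "3 0 0 0 50" --pt "0 0 0 0 50"

```text
clock: 12.22
eef_pos: [0.5232, -0.0233, 0.0528]
ee_rot: [0.0, 0.626, 0.78, -0.0]
ft_force: [0.0, -3.4, -0.2]
finger_gap: 0.694
finger_force: 41.7
```

Call:
send_rows --pt "4 0 0 0 50" --pt "4 0 0 0 50" --pt "4 0 0 0 50" --pt "0 0 0 0 50"

```text
clock: 12.72
eef_pos: [0.5207, -0.0118, 0.0528]
ee_rot: [0.0, 0.626, 0.78, -0.0]
ft_force: [0.4, -7.0, 1.8]
finger_gap: 0.691
finger_force: 41.7
```

```bash
python3 - <<'E'
from station import ctrl
from tilt import *
s,p,R=state(ctrl); m=ctrl.camera_model("wrist"); im=ctrl.get_image("wrist")
si=ctrl.get_image("side")
print(s["clock"],p.round(4),np.round(s["ft_force"],1))
cv2.imwrite("pics/v8.png",np.hstack([im[120:400,130:430],cv2.resize(si[200:340,200:320],(480,560))[:280*2:2]]))
C=np.array([.5253,-.034]);u=np.array([-.2175,.976]);w=np.array([.976,.2175])
print("tcp s,w",(p[:2]-C)@u*1000,(p[:2]-C)@w*1000)
E
```

```text
12.725 [ 0.5207 -0.0118  0.0528] [ 0.4 -7.   1.8]
tcp s,w 22.656008716274517 0.28697415836089646
```

View pics/v8.png

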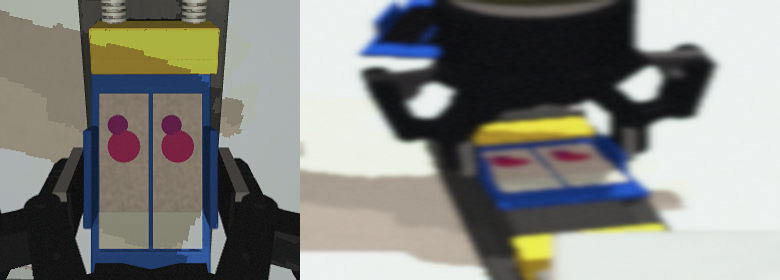

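The left end is under the yellow lip and the jaw is pushed back about 17 mm, with the springs compressed. I push slightly more, then lower the other end while backing off so the low end stays put.

Call:
send_rows --pt "2.5 0 0 0 50" --pt "-1 0 3 0 50" --pt "-2.2 0 3.5 0 50" --pt "-2.2 0 3.5 0 50" --pt "0 0 0 0 50" --squeeze 25

```text
clock: 13.45
eef_pos: [0.5221, -0.0151, 0.0433]
ee_rot: [0.001, 0.626, 0.78, 0.0]
ft_force: [0.5, -6.4, 7.6]
finger_gap: 0.693
finger_force: 43.3
```

```bash
python3 - <<'E'
from station import ctrl
from tilt import *
s,p,R=state(ctrl); m=ctrl.camera_model("wrist"); im=ctrl.get_image("wrist"); cv2.imwrite("pics/w9.png",im)
print(s["clock"],p.round(4),np.round(s["ft_force"],1))
c,Q,t,Rw,tw=tilt(im,m,p,R); print(c.tolist(),"tilt",np.degrees(np.arcsin(Q[2,0])).round(1),(t*1000).round(1))
C=np.array([.5253,-.034]);u=np.array([-.2175,.976])
print("tcp s",(p[:2]-C)@u*1000)
for x in(56,-56):
  P=tw+Rw@[x/1000,0,.006]; print(x,"s",((P[:2]-C)@u*1000).round(1),"z",P[2]*1000)
E
```

```text
13.45 [ 0.5221 -0.0151  0.0433] [ 0.5 -6.4  7.6]
[[217.5, 194.5], [341.5, 193.5], [338.5, 390.5], [222.5, 390.5]] tilt 5.7 [-14.2  -0.3   0.1]
tcp s 19.099901512155842
56 s 60.1 z 31.61792699202734
-56 s -51.4 z 42.89115777393534
```

Call:
send_rows --pt "-2 0 3 0 50" --pt "-1.5 0 3 0 50" --pt "0 0 0 0 50"

```text
clock: 13.88
eef_pos: [0.523, -0.0184, 0.0374]
ee_rot: [0.001, 0.626, 0.78, 0.0]
ft_force: [0.9, -7.2, 9.0]
finger_gap: 0.694
finger_force: 44.1
```

```bash
python3 - <<'E'
from station import ctrl
from tilt import *
s,p,R=state(ctrl); im=ctrl.get_image("wrist");si=ctrl.get_image("side"); cv2.imwrite("pics/s10.png",si)
print(s["clock"],p.round(4),np.round(s["ft_force"],1))
C=np.array([.5253,-.034]);u=np.array([-.2175,.976]); print("tcp s",(p[:2]-C)@u*1000)
cv2.imwrite("pics/v10.png",np.hstack([im[120:400,130:430],cv2.resize(si[230:340,220:320],(500,560))[:280*2:2]]))
E
```

```text
13.875 [ 0.523  -0.0184  0.0374] [ 0.9 -7.2  9. ]
tcp s 15.743645152570041
```

View pics/v10.png

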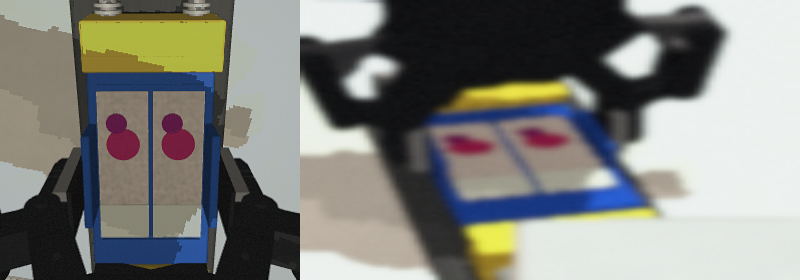

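The slides are nearly level, the left end is under its lip and the right end sits inside the other jaw. I continue lowering and watch the force.

Call:
send_rows --pt "-0.5 0 2 0 50" --pt "0 0 0 0 50"

```text
clock: 14.22
eef_pos: [0.5231, -0.0188, 0.0355]
ee_rot: [0.001, 0.626, 0.78, 0.001]
ft_force: [0.9, -5.7, 8.3]
finger_gap: 0.691
finger_force: 44.3
```

Call:
send_rows --pt "-0.5 0 2 0 50" --pt "0 0 0 0 50"

```text
clock: 14.48
eef_pos: [0.5233, -0.0192, 0.0335]
ee_rot: [0.001, 0.626, 0.78, 0.001]
ft_force: [1.9, -6.2, 7.8]
finger_gap: 0.692
finger_force: 44.6
```

```bash
python3 - <<'E'
from station import ctrl
from tilt import *
s,p,R=state(ctrl); im=ctrl.get_image("wrist");si=ctrl.get_image("side");cv2.imwrite("pics/s11.png",si);cv2.imwrite("pics/w11.png",im);m=ctrl.camera_model("side")
print(s["clock"],p.round(4),np.round(s["ft_force"],1))
C=np.array([.5253,-.034]);u=np.array([-.2175,.976]); print("tcp s",(p[:2]-C)@u*1000)
for f in("pics/s10.png","pics/s11.png"):
    i=cv2.imread(f); b=mask(i,"blue");y=mask(i,"yellow")
    for x in range(247,262,4):
        B=np.where(b[250:320,x])[0];Y=np.where(y[278:330,x])[0]
        if len(B) and len(Y):
            r=[B.max()+250.5,Y.min()+277.5]
            print(f,x,r,"B end s if z=30:",((plane(m,[[x,r[0]]],.03)[0,:2]-C)@u*1000).round(1),"z=36",((plane(m,[[x,r[0]]],.036)[0,:2]-C)@u*1000).round(1),"lip s@48",((plane(m,[[x,r[1]]],.048)[0,:2]-C)@u*1000).round(1))
c,Q,t,_,_=tilt(im,ctrl.camera_model("wrist"),p,R);print(c.tolist())
E
```

```text
14.475 [ 0.5233 -0.0192  0.0335] [ 1.9 -6.2  7.8]
tcp s 14.85057945097242
pics/s10.png 255 [np.float64(316.5), np.float64(318.5)] B end s if z=30: -24.5 z=36 -29.7 lip s@48 -44.1
pics/s10.png 259 [np.float64(315.5), np.float64(317.5)] B end s if z=30: -24.0 z=36 -29.2 lip s@48 -43.6
pics/s11.png 255 [np.float64(316.5), np.float64(318.5)] B end s if z=30: -24.5 z=36 -29.7 lip s@48 -44.1
pics/s11.png 259 [np.float64(315.5), np.float64(318.5)] B end s if z=30: -24.0 z=36 -29.2 lip s@48 -45.6
[[214.5, 192.5], [345.5, 191.5], [335.5, 376.5], [225.5, 376.5]]
```

Call:
send_rows --pt "-0.4 0 2 0 50" --pt "0 0 0 0 50"

```text
clock: 14.82
eef_pos: [0.5234, -0.0197, 0.0318]
ee_rot: [0.001, 0.626, 0.78, 0.001]
ft_force: [0.2, -6.7, 13.5]
finger_gap: 0.689
finger_force: 45.7
```

Call:
send_rows --pt "-0.2 0 2 0 50" --pt "0 0 0 0 50"

```text
clock: 15.08
eef_pos: [0.5235, -0.0201, 0.0307]
ee_rot: [0.001, 0.626, 0.78, 0.001]
ft_force: [-2.7, -7.5, 28.0]
finger_gap: 0.694
finger_force: 48.0
```

```bash
cat > sl.py <<'E'
from station import ctrl
from tilt import *
def sc(im):
    h=cv2.cvtColor(im,cv2.COLOR_BGR2HSV); k=((h[...,0]<100)|(h[...,0]>135)|(h[...,1]<90)).astype(np.uint8); 
    k[:,:215]=0;k[:,350:]=0
    # per column runs of non-blue from carrier interior seed row 230
    out=[]
    for x in list(range(236,274,3))+list(range(292,326,3)):
        col=np.where(k[:,x]==0)[0]; a=col[(col<232)&(col>150)];b=col[(col>290)]
        if len(a) and len(b): out.append((x,a.max()+.5,b.min()-.5))
    return np.median(out,0)
for f in("pics/w3.png","pics/w6.png","pics/w7.png","pics/w11.png"): print(f,sc(cv2.imread(f)))
s,p,R=state(ctrl); im=ctrl.get_image("wrist");cv2.imwrite("pics/w12.png",im)
print(s["clock"],p.round(4),np.round(s["ft_force"],1),sc(im))
E
python3 sl.py
```

```text
pics/w3.png [272.  206.5 343.5]
pics/w6.png [272.  213.5 369.5]
pics/w7.png [272.  213.5 369.5]
pics/w11.png [272.  210.5 353.5]
15.075 [ 0.5235 -0.0201  0.0307] [-2.7 -7.5 28. ] [272.  211.5 350.5]
```

The slide outline is nearly back to its flat length and the force shows contact with the bed. Now I ease off and release.

Call:
send_rows --pt "0 0 -0.8 0 50" --pt "0 0 0 0 62" --pt "0 0 0 0 66" --pt "0 0 0 0 75" --pt "0 0 0 0 85" --pt "0 0 0 0 85" --pt "0 0 0 0 85"

```text
clock: 16.0
eef_pos: [0.5224, -0.0193, 0.0296]
ee_rot: [-0.0, 0.626, 0.78, -0.0]
ft_force: [0.7, 0.3, 0.5]
finger_gap: 0.995
finger_force: 0.0
```

Call:
send_rows --pt "0 0 -15 0 85" --pt "0 0 -30 0 85" --pt "0 0 -50 0 85" --pt "0 0 -50 0 85" --pt "-40 0 -20 0 85" --pt "-40 0 0 0 85" --pt "0 0 0 0 85" --pt "0 0 0 0 85"

```text
clock: 17.0
eef_pos: [0.5393, -0.0969, 0.195]
ee_rot: [-0.0, 0.626, 0.78, 0.0]
ft_force: [0.0, 0.6, -0.5]
finger_gap: 1.001
finger_force: 0.0
```

```bash
python3 - <<'E'
from station import ctrl
from tilt import *
s,p,R=state(ctrl); m=ctrl.camera_model("wrist"); im=ctrl.get_image("wrist");cv2.imwrite("pics/w13.png",im)
t=ctrl.get_image("top");si=ctrl.get_image("side");cv2.imwrite("pics/t13.png",t);cv2.imwrite("pics/s13.png",si)
print(s["clock"],p.round(4),np.round(s["ft_force"],1))
C=np.array([.5253,-.034]);u=np.array([-.2175,.976]);w=np.array([.976,.2175])
for n,i in(("wrist",im),("side",si)):
    mm=ctrl.camera_model(n)
    for col,z in(("yellow",.048),("blue",.036)):
        for c in blobs(i,col,60):
            P=plane(mm,c[:,0],z)[:,:2]-C
            a,b=P@u*1000,P@w*1000
            if abs(np.mean(a))<130 and abs(np.mean(b))<60: print(n,col,"s",a.min().round(1),a.max().round(1),"w",b.min().round(1),b.max().round(1),"area",cv2.contourArea(c),np.mean(c[:,0],0).round())
E
```

```text
17.0 [ 0.5393 -0.0969  0.195 ] [ 0.   0.6 -0.5]
wrist yellow s -69.0 -49.7 w -27.4 23.8 area 286.5 [278. 189.]
wrist yellow s 50.9 72.4 w -27.9 31.5 area 2123.0 [283.  44.]
wrist blue s -50.8 51.5 w -30.3 33.1 area 7865.5 [282. 118.]
side yellow s 49.9 76.9 w -29.5 30.4 area 292.0 [257. 271.]
side blue s -35.7 56.6 w -29.8 34.8 area 231.5 [263. 293.]
```

```bash
python3 -c "
from station import ctrl
print(ctrl.finish_job())"
```

```text
the job is handed in; nothing more can be done
None
```

I mounted the loaded carrier and handed the job in at about 17 s. The last images show it centred with both ends under the yellow lips, and I left the empty carrier alone; the hand-in gave no verdict.

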